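# Hang the ultrasonic basket to drain and cover the bath

## Robot

A 7-joint arm with a two-finger parallel gripper is mounted at the origin on the work surface. World frame = base frame: x ahead of the robot, y to its left, z up, the work surface at z = 0. Lengths are in m, angles in rad, forces in N, time in s.
With the tool pointing down it reaches from about 0.35 to 0.9 m from the base axis. Payload 8.1 kg.
Tool frame: the origin (TCP) lies midway between the tips of the shut fingers; the grasp point (between the pads) lies 19 mm behind it; z points along the fingers, y is the line along which they close (so a half turn about z gives the same grasp; the last joint's range is limited). The gripper opens to 92 mm and grips with 3 to 60 N. Pads are 19 mm wide; open, the fingers measure 130 mm over their backs; the gripper's body (75 mm by 190 mm) begins 47 mm behind the grasp point.
Start: joints at [1.163, 0.434, 0.025, 1.573, -0.012, 1.134, -0.075], TCP at [0.188, -0.596, 0.227] pointing down, gripper open.
Joint ranges: [-2.62, 2.62], [-0.44, 2.09], [-1.27, 1.32], [0.08, 2.57], [-1.32, 4.46], [0.12, 2], [-2.74, 2.74]. Speed limits (rad/s): [2.22, 2.22, 3.01, 3.01, 3.14, 3.14, 3.14].

## Interface

Orientations are given as a rotation vector (axis times angle).
In Python, from cell import observe, cams, job gives the robot as it stands. The module is installed in compiled form; this text tells all that it offers.
- The arm moves only by the tool step_arm, never from a script. Its argument "steps" is a list of rows, each a list of 6 numbers: the shift along the world's x, y, z in mm, then the turn, a rotation vector about the world's x, y, z in rad. In form: [[dx, dy, dz, rx, ry, rz], ...]. A call has 1 to 20 rows; each row shifts and turns the commanded pose from where the row before left it; what a row does not reach is not made up. A row lasts 1/12 s, in which the tool goes at most 41.7 mm and 7.16 degrees, less where a joint would pass 70% of its speed; a pose out of reach is approached as far as the arm can. A call with a gripper value outside its range is refused whole. "gripper" is the opening, from 0 (shut) to 1 (fully open), set as the call begins (left out, the last holds). The fingers move at their own pace and stop on an object; "force" is the grip in N (left out, the last holds). Time passes only in rows, so rows that do not move let the fingers close. It gives the time, the measured TCP pose, the force, the opening and the grip force at its end, in the units of the state.
- observe(): the state, without advancing time (a new reading comes with each control period).
- cams.get_image(name): name is "side" or "top" or "wrist"; returns the picture (400x640x3 uint8, red, green, blue); there is no depth.
- cams.get_calibration(name): a dict with "fov_y" (degrees; the focal length in pixels is half the picture's height over the tangent of half this angle, whatever the lens; pixels are square), "cx", "cy" (the principal point, pixels), "world_to_cam" (4x4, takes a point from world to camera coordinates). Camera axes: x right, y up, looking along -z (the intrinsics and any distortion apply to the point x, -y, -z); pixel columns grow to the right and rows downward; lengths in m; the calibration is good to about 2 mm. A picture is of the moment at which its call begins: read the wrist's pose just before it. get_calibration takes no time and is no camera call; for the wrist camera it gives the pose at the moment of the call.
- job.sign_off(): hands the job in; it is judged then, once.
The state is a dict: "clock": time; "joints": joint angles; "dq": joint speeds; "joint_efforts": joint torques, N m; "position": TCP position; "ee_rot": TCP orientation; "force": force on the tool from outside, world axes, zero at the start; "ft_torque": the same for the moment, N m; "width": opening from 0.0 (shut) to 1.0 (fully open); "gripper_force": force on a finger pad.
Only numpy, scipy, OpenCV 4.12 (cv2) and the standard library are available. Lean on these libraries where they do the work, as an engineer would, in place of code of your own. Each camera call takes 0.05 s, during which the arm holds its last target. There are 200 camera calls.

## Task

The cleaning is finished: lift the perforated steel basket, with its two small castings in it, out of the ultrasonic bath by its handle and hang it by that handle over both prongs of the double hook on the draining stand. Then put the lid on the bath so that it sits fully home. Keep both castings in the basket, and leave the jars, the bowl and the brush where they are.

Things in the scene. Friction and masses are not known exactly. Their poses are not given: they have to be found in the camera images.
- bath: fixed white ultrasonic bath standing on the bench, on either side: 150 (x) x 190 (y) x 130 (z) mm; rectangular open well 106 (x) x 146 (y) mm, 80 mm deep, floor 50 mm above the bench, walls 22 mm. Origin under its centre, control panel on its -x side
- bath_rim (a point): centre of the bath's mouth, level with the rim (130 mm above the bench), axes as the bath
- basket: perforated sheet-steel basket, 80 (x) x 120 (y) x 42 (z) mm, about 0.22 kg, open top, standing in the bath's well at the start; two 8 mm uprights at y = +-58 mm, x = 0 carry a rigid round black handle bar along y, 10 mm diameter, 115 mm above the underside. Origin: centre of the underside
- basket_handle (a point): middle of the basket's handle bar, on the bar's axis (115 mm above the basket's underside); bar runs along its y; axes as the basket
- casting_a: small dark metal crown casting, 20 mm across, 13 mm tall, lying in the basket; origin at its underside
- casting_b: second such casting, also in the basket
- stand: fixed steel draining stand carrying a double hook, total height 193 mm: base 220 x 170 mm with a drip tray; post (18 mm thick, 175 mm tall) at x = +95 mm, with a 10 mm crossbar along y on top (axis 177 mm up) from which two prongs run towards -x. Nothing stands between the prongs. Origin on the bench below the prongs' low bend
- hook (a point): where the middle of the hung handle bar's axis lies: midway between the two prongs in their low bend, 174.5 mm above the bench; axes as the stand. Prongs: 8 mm rods at y = +-33 mm, sloping gently down from the crossbar to the bend (axis 165 mm up, at the stand's x = 0), then up at 45 degrees to tips at x = -24 mm, top 193 mm above the bench
- lid: loose lid of the bath, about 0.28 kg, lying on the bench: steel plate 140 (x) x 180 (y) x 6 mm on a centred plug 96 (x) x 136 (y) x 8 mm that drops into the well; on the plate an upright grip 12 (x) x 70 (y) x 30 mm, its top 44 mm above the underside. Origin: centre of the plug's underside; fully home it is 8 mm below bath_rim; either way round fits
- lid_grip (a point): point in the lid's grip, 34 mm above the lid's underside and 10 mm below the grip's top; axes as the lid
- jar_a: small screw-cap glass stain jar, 36 mm diameter, 42 mm tall; origin under its centre. Bystander
- jar_b: second jar, same as jar_a. Bystander
- mixing_bowl: blue mixing bowl, 100 mm across the rim, 55 mm tall; origin under its centre. Bystander
- brush: small brush 140 mm long lying on the bench along its own x. Bystander
Not all that is in view belongs to the job. What is shaped like the basket but orange or pink is not meant.

How it is judged:
By the outcome, as a careful person would: the job done as asked, in the order asked, and still so for the second after the job is handed in, with the robot touching nothing.
It also fails if it takes over 72 s, if anything falls off the work surface, if the arm or the gripper's body presses on something with over 40 N, if the wrist force passes 120 N, or if a joint passes its speed limit or range.

## Working session

There is one attempt and no reset: what is moved stays moved. The work goes in short steps, Python scripts to look and compute and a tool call to move; the robot and the scene stay as the last step left them, time stands still between calls to the robot, and variables do not carry over. Pictures are saved under pics/ and viewed, at most 10 in all, crops included, and the job is handed in when it is done.

Besides the shell and the picture viewer there is one more tool, called as a command line: name --pt "numbers of a row" for each row, then --argument value for the rest. step_arm: Moves the arm, as the interface text tells. Its arguments: {"type":"object","properties":{"steps":{"type":"array","items":{"type":"array","items":{"type":"number"}}},"gripper":{"type":"number"},"force":{"type":"number"}},"required":["steps"]}

```bash
mkdir -p pics; python3 - <<'E'
from cell import observe,cams
import cv2
s=observe();print(s)
for n in("side","top","wrist"):
    c=cams.get_calibration(n);print(n,c)
    cv2.imwrite(f"pics/{n}0.png",cams.get_image(n)[:,:,::-1])
E
```

```text
{'clock': 0.0, 'joints': array([ 1.16338743,  0.43520597,  0.02499301,  1.57412413, -0.01159734,
        1.13400134, -0.07509218]), 'dq': array([ 3.33486398e-05, -9.73177598e-04,  2.01716443e-03,  1.51353925e-03,
       -1.96891563e-03,  2.03044035e-03,  7.25920814e-04]), 'joint_efforts': array([-3.78776977e-04, -6.67845297e+01,  9.84746888e-01, -3.14448881e+01,
       -6.05962845e-02,  4.29442304e-02,  1.31697066e-04]), 'position': array([ 0.18734294, -0.59570853,  0.22594533]), 'ee_rot': array([-3.10367057e+00, -4.76583808e-01,  6.18356085e-04]), 'force': array([ 0.20901417, -0.07209678, -0.26956622]), 'ft_torque': array([-0.04933703, -0.02265422, -0.00544736]), 'gripper_force': 0.0, 'width': 1.0016328388153068}
side {'fov_y': 57.51780562488352, 'cx': 323.18139592801293, 'cy': 202.35446124699698, 'world_to_cam': array([[ 0.99941735, -0.03113352, -0.0139878 , -0.52868836],
       [ 0.03061501,  0.63653678,  0.77063847, -0.14305232],
       [-0.01508894, -0.7706177 ,  0.63711906, -1.04953994],
       [ 0.        ,  0.        ,  0.        ,  1.        ]])}
top {'fov_y': 45.439865058707724, 'cx': 322.7297266103927, 'cy': 206.85326980756517, 'world_to_cam': array([[-0.00829385, -0.99995923,  0.00356943,  0.04735781],
       [ 0.99421105, -0.00786367,  0.10715665, -0.53457011],
       [-0.10712421,  0.0044375 ,  0.99423574, -1.28470269],
       [ 0.        ,  0.        ,  0.        ,  1.        ]])}
wrist {'fov_y': 65.7973318189697, 'cx': 322.30365349706943, 'cy': 198.8349106062826, 'world_to_cam': array([[ 0.3002852 , -0.95384793, -0.00170998, -0.62402726],
       [ 0.91448159,  0.2884009 , -0.28381039,  0.03572683],
       [ 0.27120512,  0.08366031,  0.9588789 , -0.39056065],
       [ 0.        ,  0.        ,  0.        ,  1.        ]])}
```

View pics/top0.png

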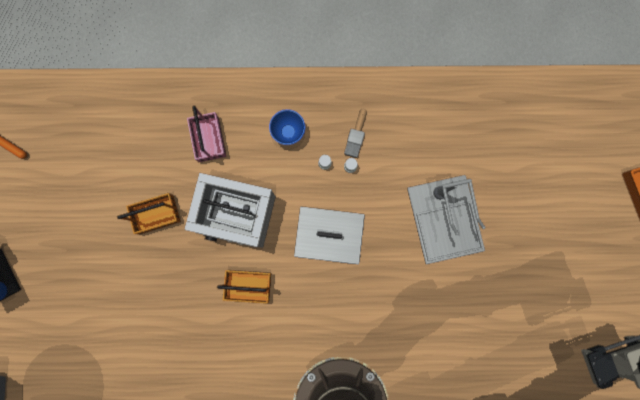

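View pics/side0.png

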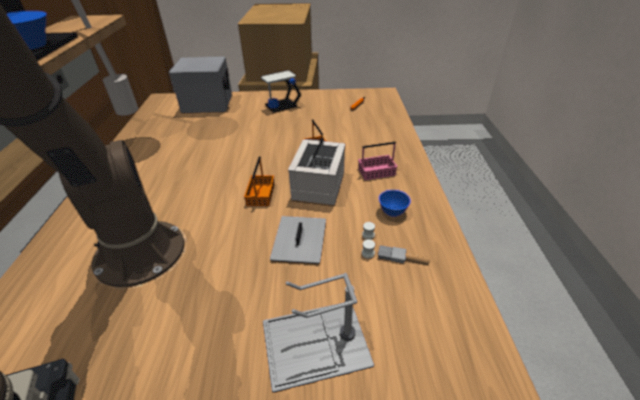

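The top view shows the white bath at about (230,210), with a grey basket and black handle inside. The lid is at (330,235), the stand at (447,218), the jars at (325,162) and (351,165), the bowl at (287,127) and the brush at (355,135). Candidates for the basket are steel in the bath (230,210), orange (153,214), orange (248,286) and pink (206,137). I choose the one in the bath and will check it in a close crop.

```bash
cat > h.py <<'E'
import numpy as np
from cell import observe,cams
def K(c):
    f=200/np.tan(np.radians(c["fov_y"])/2); return f,c["cx"],c["cy"],c["world_to_cam"]
def proj(n,P,c=None):
    f,cx,cy,T=K(c or cams.get_calibration(n)); p=np.atleast_2d(P)@T[:3,:3].T+T[:3,3]
    return np.c_[cx+f*p[:,0]/-p[:,2], cy-f*p[:,1]/-p[:,2]]
def back(n,uv,z,c=None):
    f,cx,cy,T=K(c or cams.get_calibration(n)); uv=np.atleast_2d(uv).astype(float)
    d=np.c_[(uv[:,0]-cx)/f,-(uv[:,1]-cy)/f,-np.ones(len(uv))]@T[:3,:3]; o=-T[:3,:3].T@T[:3,3]
    return o+d*((z-o[2])/d[:,2])[:,None]
E
python3 - <<'E'
import cv2,numpy as np
t=cv2.imread("pics/top0.png");s=cv2.imread("pics/side0.png")
a=cv2.resize(t[165:265,180:280],(390,390),interpolation=cv2.INTER_CUBIC)
b=cv2.resize(t[165:265,400:500],(390,390),interpolation=cv2.INTER_CUBIC)
cv2.imwrite("pics/c1.png",np.hstack([a,b]))
E
```

```text
(no output)
```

View pics/c1.png

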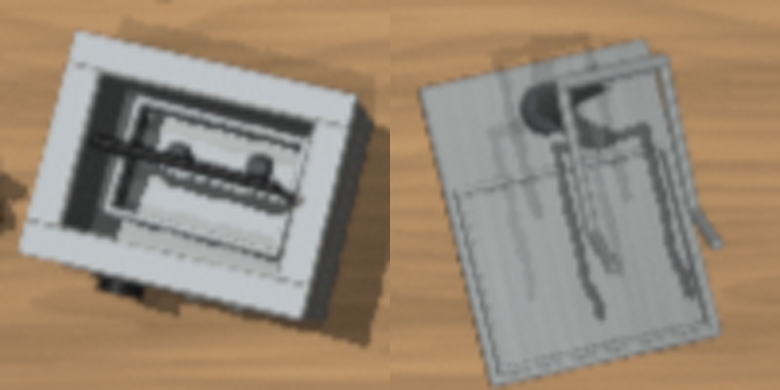

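The left crop confirms the choice: a steel-grey basket with a black bar and two dark castings, in the white bath with its knob on the −x side. The bar runs from (92,140) to (300,203) in the crop. The right crop shows the stand's post at the +x side and the prong tips at crop (612,268) and (713,243).

```bash
cat >> h.py <<'E'
from scipy.optimize import least_squares
def fit(n,uv,P,x0,c=None):
    c=c or cams.get_calibration(n); P=np.array(P,float); uv=np.array(uv,float)
    def w(q): C,S=np.cos(q[2]),np.sin(q[2]); return np.c_[q[0]+C*P[:,0]-S*P[:,1],q[1]+S*P[:,0]+C*P[:,1],P[:,2]]
    r=least_squares(lambda q:(proj(n,w(q),c)-uv).ravel(),x0)
    return r.x.round(4),np.degrees(r.x[2]).round(2),r.fun.reshape(-1,2).round(1).tolist()
E
python3 - <<'E'
from h import *; import cv2
cr=lambda p,ox:np.array(p)/3.9+[ox,165]-.4
# bath rim corners (+x+y),(+x-y),(-x-y),(-x+y)
sq=lambda a,b,z:[[a,b,z],[a,-b,z],[-a,-b,z],[-a,b,z]]
print("bath",fit("top",cr([[77,30],[357,95],[300,320],[20,250]],180),sq(.075,.095,.13),[.46,.26,-.2]))
hd=back("top",cr([[92,140],[300,203]],180),.165); print("handle",hd,hd.mean(0),np.linalg.norm(hd[0]-hd[1]))
# stand: tips, crossbar ends over prongs
print("stand",fit("top",cr([[612-390,268],[713-390,243],[565-390,85],[665-390,60]],400),[[-.022,.033,.187],[-.022,-.033,.187],[.095,.033,.177],[.095,-.033,.177]],[.45,-.25,.23]))
t=cv2.imread("pics/top0.png")[195:275,285:375]
hsv=cv2.cvtColor(t,cv2.COLOR_BGR2HSV); m=((hsv[...,1]<40)&(hsv[...,2]>110)).astype('uint8')
cs,_=cv2.findContours(m,0,2); r=cv2.minAreaRect(max(cs,key=cv2.contourArea)); b=cv2.boxPoints(r)+[285,195]; print(r,b)
b=b[np.argsort(b[:,1])]; up=b[:2][np.argsort(b[:2,0])]; dn=b[2:][np.argsort(b[2:,0])]
print("lid",fit("top",[up[0],up[1],dn[1],dn[0]],sq(.07,.09,.014),[.45,0,0]))
E
```

```text
bath (array([ 0.5206,  0.2837, -0.2421]), np.float64(-13.87), [[-0.0, -0.3], [0.4, 0.1], [0.5, -0.1], [-0.8, 0.3]])
handle [[0.53832301 0.33801607 0.165     ]
 [0.49732945 0.20642132 0.165     ]] [0.51782623 0.27221869 0.165     ] 0.13783196162237515
stand (array([ 0.481 , -0.3051,  0.1995]), np.float64(11.43), [[-0.1, -0.6], [0.6, 0.1], [-0.5, -0.2], [0.0, 0.7]])
((44.16651916503906, 40.12624740600586), (65.46026611328125, 50.68959045410156), 6.911227226257324) [[293.62443542 256.34841919]
 [299.72398376 206.02715111]
 [364.70860291 213.90407562]
 [358.60905457 264.2253418 ]]
lid (array([ 0.4582,  0.0258, -0.1293]), np.float64(-7.41), [[0.3, 0.0], [-0.4, -0.0], [0.1, 0.0], [-0.0, -0.0]])
```

step_arm --pt "24 25 8 0 0 0" --pt "24 25 8 0 0 0" --pt "24 25 8 0 0 0" --pt "24 25 8 0 0 0" --pt "24 25 8 0 0 0" --pt "24 25 8 0 0 0" --pt "24 25 8 0 0 0" --pt "24 25 8 0 0 0" --pt "24 25 8 0 0 0" --pt "24 25 8 0 0 0" --gripper 1

```text
clock: 0.98
position: [0.4283, -0.3447, 0.307]
ee_rot: [-3.105, -0.477, 0.0]
force: [1.2, -0.2, 0.3]
width: 0.999
gripper_force: 0.0
```

step_arm --pt "5 34 0 0 0 0.0535" --pt "5 34 0 0 0 0.0535" --pt "5 34 0 0 0 0.0535" --pt "5 34 0 0 0 0.0535" --pt "5 34 0 0 0 0.0535" --pt "5 34 0 0 0 0.0535" --pt "5 34 0 0 0 0.0535" --pt "5 34 0 0 0 0.0535" --pt "5 34 0 0 0 0.0535" --pt "5 34 0 0 0 0.0535" --pt "5 34 0 0 0 0.0535" --pt "5 34 0 0 0 0.0535" --pt "5 34 0 0 0 0.0535" --pt "5 34 0 0 0 0.0535" --pt "5 34 0 0 0 0.0535" --pt "5 34 0 0 0 0.0535" --pt "5 34 0 0 0 0.0535" --pt "5 34 0 0 0 0.0535" --pt "0 0 0 0 0 0" --pt "0 0 0 0 0 0"

```text
clock: 2.65
position: [0.5168, 0.268, 0.3061]
ee_rot: [-2.527, -1.865, 0.001]
force: [-0.1, -0.5, 0.0]
width: 0.999
gripper_force: 0.0
```

```bash
python3 - <<'E'
from h import *; import cv2,pickle
from scipy.spatial.transform import Rotation as R
s=observe();c=cams.get_calibration("wrist");cv2.imwrite("pics/w1.png",cams.get_image("wrist")[:,:,::-1])
pickle.dump(c,open("w1.pkl","wb"))
Y=R.from_rotvec(s["ee_rot"]).as_matrix()
print(s["position"],s["joints"].round(2),"close dir deg",np.degrees(np.arctan2(Y[1,1],Y[0,1])),"z",Y[:,2])
print("handle px pred",proj("wrist",[[.538,.338,.165],[.497,.206,.165]],c))
E
```

```text
[0.51676564 0.26799955 0.30605397] [-0.14  0.38 -0.6   1.52  0.22  1.31 -1.07] close dir deg -17.146599584018084 z [-1.50157597e-03  6.23800523e-04 -9.99998678e-01]
handle px pred [[322.24300808 111.56826848]
 [321.96531272 247.54463588]]
```

View pics/w1.png

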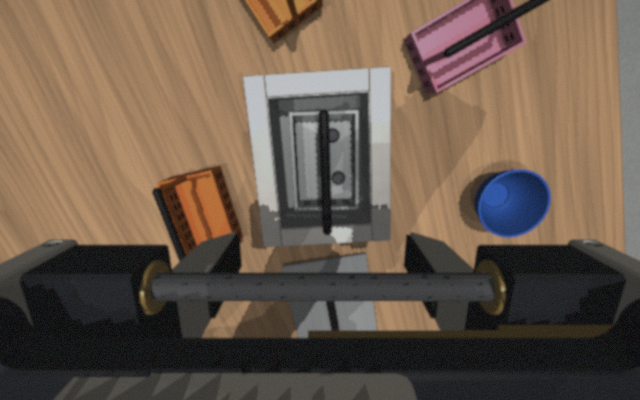

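The wrist view shows the black bar from (324,112) to (327,232), the bath around it, and the castings at (333,135) and (338,178).

```bash
python3 - <<'E'
from h import *; import pickle
c=pickle.load(open("w1.pkl","rb"))
h=back("wrist",[[324,112],[327,232]],.165,c);print(h,h.mean(0),np.linalg.norm(h[0]-h[1]),np.degrees(np.arctan2(h[1,0]-h[0,0],h[0,1]-h[1,1])))
sq=lambda a,b,z:[[a,b,z],[a,-b,z],[-a,-b,z],[-a,b,z]]
print(fit("wrist",[[390,68],[391,240],[258,247],[245,76]],sq(.075,.095,.13),[.52,.28,-.24],c))
print(proj("top",h), proj("side",h))
E
```

```text
[[0.53944758 0.33714952 0.165     ]
 [0.50721688 0.22135395 0.165     ]] [0.52333223 0.27925174 0.165     ] 0.12019746941039895 -15.554086745003465
(array([ 0.5202,  0.2846, -0.2537]), np.float64(-14.54), [[1.7, -0.5], [-2.2, 2.1], [3.4, 0.3], [-2.7, -1.2]])
[[203.55024661 200.04158924]
 [250.47056204 212.69132328]] [[322.47210176 137.66105399]
 [313.12949516 156.73720918]]
```

step_arm --pt "6 11 0 0 0 0.028" --pt "0 0 -25 0 0 0" --pt "0 0 -25 0 0 0" --pt "0 0 -25 0 0 0" --pt "0 0 -25 0 0 0" --pt "0 0 -20 0 0 0" --pt "0 0 -15 0 0 0" --pt "0 0 -15 0 0 0" --pt "0 0 -10 0 0 0" --pt "0 0 0 0 0 0" --pt "0 0 0 0 0 0"

```text
clock: 3.62
position: [0.5237, 0.2758, 0.1468]
ee_rot: [2.506, 1.894, -0.001]
force: [-0.0, -0.4, 1.0]
width: 0.999
gripper_force: 0.0
```

step_arm --pt "0 0 0 0 0 0" --pt "0 0 0 0 0 0" --pt "0 0 0 0 0 0" --pt "0 0 0 0 0 0" --pt "0 0 0 0 0 0" --pt "0 0 0 0 0 0" --pt "0 0 0 0 0 0" --pt "0 0 0 0 0 0" --pt "0 0 0 0 0 0" --pt "0 0 0 0 0 0" --gripper 0 --force 30

```text
clock: 4.45
position: [0.5235, 0.2768, 0.1467]
ee_rot: [2.505, 1.896, -0.0]
force: [0.2, -0.3, -0.4]
width: 0.325
gripper_force: 0.0
```

step_arm --pt "0 0 0 0 0 0" --pt "0 0 0 0 0 0" --pt "0 0 0 0 0 0" --pt "0 0 0 0 0 0" --pt "0 0 0 0 0 0" --pt "0 0 0 0 0 0" --pt "0 0 0 0 0 0" --pt "0 0 0 0 0 0"

```text
clock: 5.12
position: [0.5234, 0.2768, 0.1467]
ee_rot: [-2.505, -1.896, 0.0]
force: [-1.7, 0.1, 0.3]
width: 0.097
gripper_force: 30.0
```

step_arm --pt "0 0 5 0 0 0" --pt "0 0 10 0 0 0" --pt "0 0 10 0 0 0" --pt "0 0 10 0 0 0" --pt "0 0 10 0 0 0" --pt "0 0 10 0 0 0" --pt "0 0 10 0 0 0" --pt "0 0 10 0 0 0" --pt "0 0 10 0 0 0" --pt "0 0 10 0 0 0" --pt "0 0 10 0 0 0" --pt "0 0 10 0 0 0" --pt "0 0 10 0 0 0" --pt "0 0 10 0 0 0" --pt "0 0 10 0 0 0" --pt "0 0 5 0 0 0" --pt "0 0 0 0 0 0"

```text
clock: 6.53
position: [0.524, 0.2773, 0.2983]
ee_rot: [2.505, 1.896, 0.003]
force: [-0.2, -0.4, -3.8]
width: 0.096
gripper_force: 30.0
```

```bash
python3 - <<'E'
from h import *; import cv2
print(observe()["force"],observe()["width"])
w=cams.get_image("wrist")[:,:,::-1][:300,120:520]; s=cams.get_image("side")[:,:,::-1][80:380,220:520]
cv2.imwrite("pics/l1.png",np.hstack([w,s])); cv2.imwrite("pics/side1.png",s)
t=cams.get_image("top"); cv2.imwrite("pics/top1.png",t[:,:,::-1])
E
```

```text
[-0.17230817 -0.41289448 -3.75792965] 0.09646484703770936
```

View pics/l1.png

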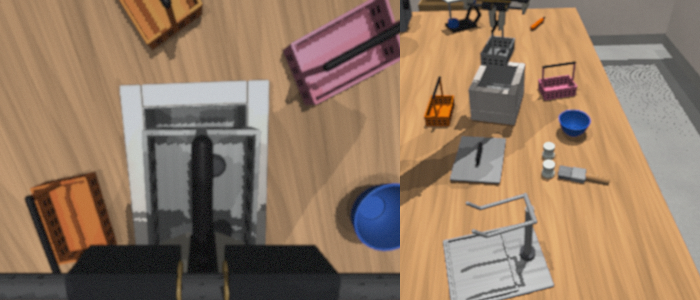

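The basket is lifted clear and hangs level, with 3.8 N on the wrist. In the side half the prong tips are at about full-image (290,286) and (295,314), so I'll cross-check the stand with those.

```bash
python3 - <<'E'
from h import *
P=[[-.022,.033,.187],[-.022,-.033,.187],[.095,.033,.177],[.095,-.033,.177]]
uv=[[289,285],[295,314],[346,277],[354,302]]
print(fit("side",uv,P,[.48,-.3,.2]))
import cv2
s=cv2.imread("pics/side0.png");t=cv2.imread("pics/top0.png")
q=[.481,-.3051,.1995];C,S=np.cos(q[2]),np.sin(q[2]);A=np.array(P)
W=np.c_[q[0]+C*A[:,0]-S*A[:,1],q[1]+S*A[:,0]+C*A[:,1],A[:,2]]
a=cv2.resize(s[260:360,260:380],None,fx=4,fy=4); 
for u in proj("side",W): cv2.circle(a,tuple(((u-[260,260]+.5)*4).astype(int)),3,(0,0,255),1)
b=cv2.resize(t[165:265,410:490],None,fx=4,fy=4)
for u in proj("top",W): cv2.circle(b,tuple(((u-[410,165]+.5)*4).astype(int)),3,(0,0,255),1)
cv2.imwrite("pics/c2.png",np.hstack([a,b]))
E
```

```text
(array([ 0.4831, -0.3085,  0.215 ]), np.float64(12.32), [[-0.3, 0.2], [-0.2, -0.7], [-0.7, -0.5], [1.2, 0.9]])
```

View pics/c2.png

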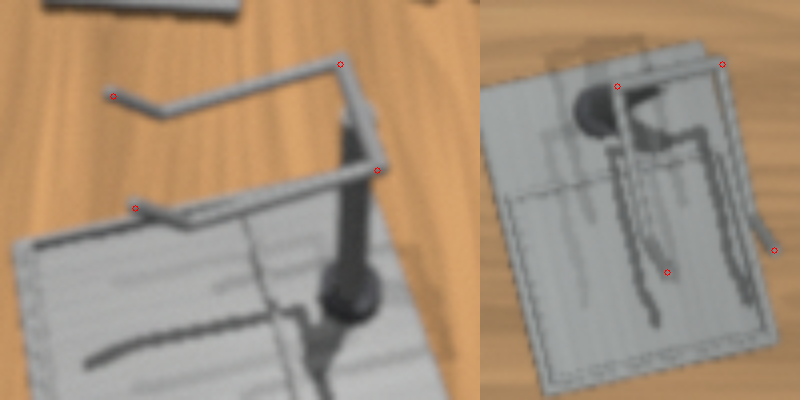

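Circles at the projected tip and crossbar points land on the hook in both views, so the hook is at about (0.482, −0.307) with yaw 12°. The prongs must pass between the bar and the basket, so I enter from the −x side.

step_arm --pt "-2 -6 2 0 0 0.006" --pt "-4 -12 2 0 0 0.012" --pt "-6 -18 2 0 0 0.012" --pt "-6 -18 2 0 0 0.012" --pt "-6 -18 2 0 0 0.012" --pt "-6 -18 2 0 0 0.012" --pt "-6 -18 2 0 0 0.012" --pt "-6 -18 2 0 0 0.012" --pt "-6 -18 2 0 0 0.012" --pt "-6 -18 2 0 0 0.012" --pt "-6 -18 0 0 0 0.012" --pt "-6 -18 0 0 0 0.012" --pt "-6 -18 0 0 0 0.012" --pt "-6 -18 0 0 0 0.012" --pt "-6 -18 0 0 0 0.012" --pt "-6 -18 0 0 0 0.012" --pt "-6 -18 0 0 0 0.012" --pt "-6 -18 0 0 0 0.012" --pt "-6 -18 0 0 0 0.012" --pt "-6 -18 0 0 0 0.012"

```text
clock: 8.35
position: [0.4085, -0.0662, 0.3165]
ee_rot: [-2.266, -2.176, 0.001]
force: [0.7, -1.0, -3.0]
width: 0.096
gripper_force: 30.0
```

step_arm --pt "-2 -18 0 0 0 0.015" --pt "-2 -18 0 0 0 0.015" --pt "-2 -18 0 0 0 0.015" --pt "-2 -18 0 0 0 0.015" --pt "-2 -18 0 0 0 0.015" --pt "-2 -18 0 0 0 0.015" --pt "-2 -18 0 0 0 0.015" --pt "-2 -18 0 0 0 0.015" --pt "-2 -18 0 0 0 0.015" --pt "-2 -18 0 0 0 0.015" --pt "-2 -18 0 0 0 0.015" --pt "-2 -18 0 0 0 0.015" --pt "-2 -18 0 0 0 0.015" --pt "-1 -10 0 0 0 0.015" --pt "-1 -5 0 0 0 0.015" --pt "0 -3 0 0 0 0.015" --pt "0 0 0 0 0 0" --pt "0 0 0 0 0 0"

```text
clock: 9.85
position: [0.3816, -0.3165, 0.3167]
ee_rot: [-1.989, -2.431, -0.001]
force: [-0.2, -0.5, -3.9]
width: 0.095
gripper_force: 30.0
```

```bash
python3 - <<'E'
from h import *
from scipy.spatial.transform import Rotation as R
s=observe();Y=R.from_rotvec(s["ee_rot"]).as_matrix();a=np.radians(12)
d=s["position"][:2]-[.482,-.307]
print(s["position"],np.degrees(np.arctan2(Y[1,1],Y[0,1])),"in stand frame",d@[np.cos(a),np.sin(a)],d@[-np.sin(a),np.cos(a)],Y[:,2],s["force"],s["joints"])
E
```

```text
[ 0.38162224 -0.31645273  0.31667723] 11.432570748871957 in stand frame -0.10014960190378626 0.011623545585675533 [-1.69130883e-05  4.78042327e-04 -9.99999886e-01] [-0.211632   -0.45238951 -3.89139599] [ 0.79580313  0.1736599  -0.24827468  1.72015397  0.04428512  1.25355769
  0.7368166 ]
```

step_arm --pt "-3 -6 0 0 0 0.005" --pt "-2 -7 0 0 0 0.005" --pt "0 0 -6 0 0 0" --pt "0 0 -12 0 0 0" --pt "0 0 -14 0 0 0" --pt "0 0 -14 0 0 0" --pt "0 0 -14 0 0 0" --pt "0 0 -14 0 0 0" --pt "0 0 -14 0 0 0" --pt "0 0 -14 0 0 0" --pt "0 0 -12 0 0 0" --pt "0 0 -6 0 0 0" --pt "0 0 -4 0 0 0" --pt "0 0 0 0 0 0" --pt "0 0 0 0 0 0"

```text
clock: 11.1
position: [0.3767, -0.3303, 0.1931]
ee_rot: [1.977, 2.441, 0.0]
force: [0.5, -0.1, -2.2]
width: 0.097
gripper_force: 30.0
```

```bash
python3 - <<'E'
from h import *; import cv2
s=cams.get_image("side")[:,:,::-1][200:400,140:400]
cv2.imwrite("pics/s2.png",cv2.resize(s,None,fx=2.5,fy=2.5)); print(observe()["position"])
E
```

```text
[ 0.3768791  -0.33048171  0.19334013]
```

View pics/s2.png

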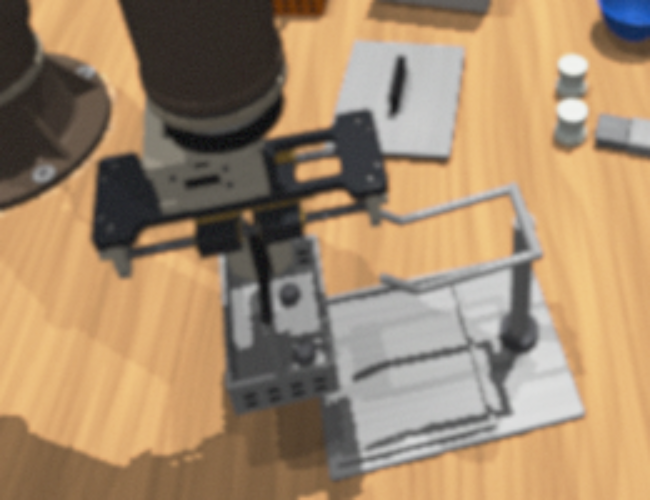

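Both castings are in the basket, and it stands just in front of the prong tips with the prongs at bar height. I advance along stand +x.

step_arm --pt "5 1 0 0 0 0" --pt "9 2 0 0 0 0" --pt "10 2 0 0 0 0" --pt "10 2 0 0 0 0" --pt "10 2 0 0 0 0" --pt "10 2 0 0 0 0" --pt "10 2 0 0 0 0" --pt "10 2 0 0 0 0" --pt "10 3 0 0 0 0" --pt "10 3 0 0 0 0" --pt "7 2 0 0 0 0" --pt "4 1 0 0 0 0" --pt "0 0 0 0 0 0" --pt "0 0 0 0 0 0"

```text
clock: 12.32
position: [0.4814, -0.3063, 0.1926]
ee_rot: [-1.977, -2.441, 0.0]
force: [-0.0, -0.2, -3.0]
width: 0.1
gripper_force: 30.0
```

```bash
python3 - <<'E'
from h import *; import cv2
s=cams.get_image("side")[:,:,::-1][200:400,200:400]
t=cams.get_image("top")[:,:,::-1][150:280,380:510]
cv2.imwrite("pics/s3.png",np.hstack([cv2.resize(s,(400,400)),cv2.resize(t,(400,400))])); o=observe();print(o["position"],o["force"])
E
```

```text
[ 0.4808808  -0.30660264  0.19268714] [-0.80881043 -0.44913741 -3.49495761]
```

View pics/s3.png

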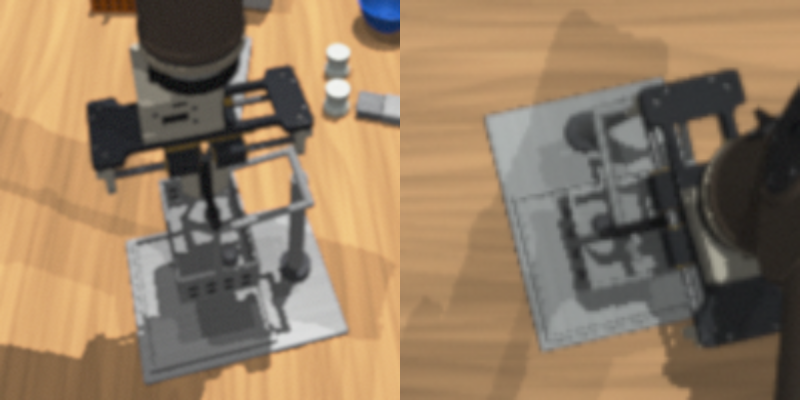

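The bar now lies across both prongs near their bend, between the basket's uprights. I lower it.

step_arm --pt "0 0 -6 0 0 0" --pt "0 0 -8 0 0 0" --pt "0 0 -8 0 0 0" --pt "0 0 -6 0 0 0" --pt "0 0 -4 0 0 0" --pt "0 0 -2 0 0 0" --pt "0 0 -2 0 0 0" --pt "0 0 0 0 0 0" --pt "0 0 0 0 0 0" --pt "0 0 0 0 0 0"

```text
clock: 13.25
position: [0.4834, -0.3062, 0.1574]
ee_rot: [1.975, 2.439, 0.003]
force: [5.7, 0.8, -2.2]
width: 0.093
gripper_force: 30.0
```

step_arm --pt "2 0 0 0 0 0" --pt "1 0 -1 0 0 0" --pt "0 0 -1 0 0 0" --pt "0 0 0 0 0 0" --pt "0 0 0 0 0 0"

```text
clock: 13.67
position: [0.4853, -0.3063, 0.1555]
ee_rot: [1.977, 2.44, 0.001]
force: [1.8, 0.7, 5.6]
width: 0.096
gripper_force: 30.0
```

step_arm --pt "0 0 0 0 0 0" --pt "0 0 0 0 0 0" --pt "0 0 0 0 0 0" --pt "0 0 0 0 0 0" --pt "0 0 0 0 0 0" --pt "0 0 0 0 0 0" --pt "0 0 0 0 0 0" --pt "0 0 0 0 0 0" --pt "0 0 0 0 0 0" --pt "0 0 0 0 0 0" --gripper 0.6

```text
clock: 14.5
position: [0.4845, -0.3062, 0.1547]
ee_rot: [1.978, 2.441, 0.0]
force: [0.8, 0.9, -0.4]
width: 0.599
gripper_force: 0.0
```

step_arm --pt "0 0 5 0 0 0" --pt "0 0 8 0 0 0" --pt "0 0 12 0 0 0" --pt "0 0 15 0 0 0" --pt "0 0 15 0 0 0" --pt "0 0 20 0 0 0" --pt "0 0 20 0 0 0" --pt "0 0 20 0 0 0" --pt "0 0 20 0 0 0" --pt "0 0 20 0 0 0"

```text
clock: 15.33
position: [0.4845, -0.3061, 0.3118]
ee_rot: [1.977, 2.44, 0.0]
force: [0.2, -0.9, -0.1]
width: 0.596
gripper_force: 0.0
```

step_arm --pt "-2 14 0 0 0 0" --pt "-2 28 0 0 0 -0.03" --pt "-2 28 0 0 0 -0.03" --pt "-2 28 0 0 0 -0.03" --pt "-2 28 0 0 0 -0.03" --pt "-2 28 0 0 0 -0.03" --pt "-2 28 0 0 0 -0.03" --pt "-2 28 0 0 0 -0.03" --pt "-2 28 0 0 0 -0.03" --pt "-2 28 0 0 0 -0.03" --pt "-2 28 0 0 0 -0.03" --pt "-2 28 0 0 0 -0.03" --pt "-2 14 0 0 0 -0.009" --pt "0 0 0 0 0 0" --pt "0 0 0 0 0 0" --gripper 1

```text
clock: 16.58
position: [0.4582, 0.0304, 0.3101]
ee_rot: [2.358, 2.075, 0.0]
force: [-0.6, -0.6, 1.0]
width: 1.001
gripper_force: 0.0
```

```bash
python3 - <<'E'
from h import *; import cv2,pickle
from scipy.spatial.transform import Rotation as R
s=observe();c=cams.get_calibration("wrist");w=cams.get_image("wrist")[:,:,::-1][:300,120:520];pickle.dump(c,open("w2.pkl","wb"))
sd=cams.get_image("side")[:,:,::-1][220:400,220:400]
cv2.imwrite("pics/l2.png",np.hstack([w,cv2.resize(sd,(300,300))]))
Y=R.from_rotvec(s["ee_rot"]).as_matrix()
print(s["position"],np.degrees(np.arctan2(Y[1,1],Y[0,1])),Y[:,2])
E
```

```text
[0.45821932 0.03041785 0.31010565] -7.315314439259818 [ 5.23994197e-04 -3.64491819e-04 -9.99999796e-01]
```

View pics/l2.png

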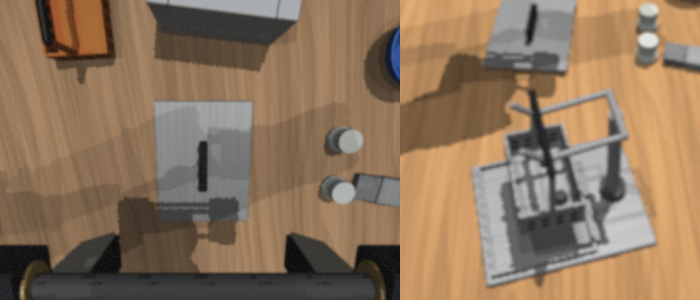

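The basket hangs by its bar on both prongs with the castings inside. The lid plate's corners in the wrist view are about (275,101), (372,101), (369,220) and (276,219), with the grip at (323,166).

```bash
python3 - <<'E'
from h import *; import cv2,pickle
c=pickle.load(open("w2.pkl","rb"))
sq=lambda a,b,z:[[a,b,z],[a,-b,z],[-a,-b,z],[-a,b,z]]
print(fit("wrist",[[372,101],[369,220],[276,219],[275,101]],sq(.07,.09,.014),[.458,.026,-.13],c))
i=cv2.imread("pics/l2.png")[:300,:400]; m=(i.max(2)<45).astype('uint8');m[:135]=0;m[196:]=0;m[:,:190]=0;m[:,218:]=0
ys,xs=np.nonzero(m);r=cv2.minAreaRect(np.c_[xs,ys].astype(np.float32));print(r)
b=cv2.boxPoints(r)+[120,0];P=back("wrist",b,.044,c);print(P.round(4),P.mean(0))
E
```

```text
(array([ 0.4589,  0.0272, -0.1339]), np.float64(-7.67), [[1.5, -0.7], [-1.6, 1.1], [1.8, 1.6], [-1.6, -1.4]])
((202.3282928466797, 165.99462890625), (6.7779412269592285, 48.070281982421875), 1.7899105548858643)
[[ 0.448  -0.0038  0.044 ]
 [ 0.4589  0.0627  0.044 ]
 [ 0.4679  0.0612  0.044 ]
 [ 0.4575 -0.0053  0.044 ]] [0.45808678 0.02868676 0.044     ]
```

step_arm --pt "0 -3 -20 0 0 -0.006" --pt "0 0 -35 0 0 0" --pt "0 0 -35 0 0 0" --pt "0 0 -35 0 0 0" --pt "0 0 -35 0 0 0" --pt "0 0 -35 0 0 0" --pt "0 0 -30 0 0 0" --pt "0 0 -25 0 0 0" --pt "0 0 -16 0 0 0" --pt "0 0 -12 0 0 0" --pt "0 0 -8 0 0 0" --pt "0 0 -4 0 0 0" --pt "0 0 -2 0 0 0" --pt "0 0 0 0 0 0" --pt "0 0 0 0 0 0"

```text
clock: 17.93
position: [0.459, 0.0266, 0.0183]
ee_rot: [2.367, 2.064, 0.001]
force: [0.4, 0.4, -0.4]
width: 1.001
gripper_force: 0.0
```

step_arm --pt "0 0 0 0 0 0" --pt "0 0 0 0 0 0" --pt "0 0 0 0 0 0" --pt "0 0 0 0 0 0" --pt "0 0 0 0 0 0" --pt "0 0 0 0 0 0" --pt "0 0 0 0 0 0" --pt "0 0 0 0 0 0" --pt "0 0 0 0 0 0" --pt "0 0 0 0 0 0" --pt "0 0 0 0 0 0" --pt "0 0 0 0 0 0" --pt "0 0 0 0 0 0" --pt "0 0 0 0 0 0" --pt "0 0 0 0 0 0" --pt "0 0 0 0 0 0" --pt "0 0 0 0 0 0" --pt "0 0 0 0 0 0" --gripper 0 --force 40

```text
clock: 19.43
position: [0.4586, 0.0268, 0.0177]
ee_rot: [2.367, 2.065, 0.0]
force: [0.3, -0.1, 0.1]
width: 0.125
gripper_force: 40.0
```

step_arm --pt "0 0 4 0 0 0" --pt "0 0 10 0 0 0" --pt "0 0 14 0 0 0" --pt "0 0 16 0 0 0" --pt "0 0 16 0 0 0" --pt "0 0 16 0 0 0" --pt "0 0 16 0 0 0" --pt "0 0 16 0 0 0" --pt "0 0 16 0 0 0" --pt "0 0 16 0 0 0" --pt "0 0 16 0 0 0" --pt "0 0 16 0 0 0" --pt "0 0 14 0 0 0" --pt "0 0 10 0 0 0" --pt "0 0 4 0 0 0" --pt "0 0 0 0 0 0"

```text
clock: 20.77
position: [0.4588, 0.0269, 0.2187]
ee_rot: [2.366, 2.065, 0.002]
force: [-0.0, -0.1, -3.5]
width: 0.127
gripper_force: 40.0
```

```bash
python3 - <<'E'
from h import *; import cv2,pickle
from scipy.optimize import minimize
from scipy.ndimage import map_coordinates as mc
from scipy.spatial.transform import Rotation as R
def outl(a,b):
    t=np.linspace(-.95,.95,60);o=np.ones(60)
    return np.r_[np.c_[a*o,b*t],np.c_[-a*o,b*t],np.c_[a*t,b*o],np.c_[a*t,-b*o]]
L=np.r_[outl(.075,.095),outl(.053,.073)]
def G(f):
    g=cv2.GaussianBlur(cv2.cvtColor(cv2.imread(f),cv2.COLOR_BGR2GRAY).astype(np.float32),(0,0),1.0)
    return np.minimum(np.hypot(cv2.Sobel(g,5,1,0),cv2.Sobel(g,5,0,1)),150)
V={"top":(G("pics/top0.png"),cams.get_calibration("top")),"side":(G("pics/side0.png"),cams.get_calibration("side")),"wrist":(G("pics/w1.png"),pickle.load(open("w1.pkl","rb")))}
def cost(q,ns):
    C,S=np.cos(q[2]),np.sin(q[2]);W=np.c_[q[0]+C*L[:,0]-S*L[:,1],q[1]+S*L[:,0]+C*L[:,1],0*L[:,0]+.13]
    return -sum(mc(V[n][0],proj(n,W,V[n][1]).T[::-1],order=1).mean() for n in ns)
for ns in (["top"],["wrist"],["side"],["top","wrist","side"]):
    x0=np.array([.5205,.284,-.245]);sim=np.array([x0,x0+[.008,0,0],x0+[0,.008,0],x0+[0,0,.04]])
    r=minimize(cost,x0,args=(ns,),method="Nelder-Mead",options=dict(initial_simplex=sim)); print(ns,r.x.round(4),np.degrees(r.x[2]).round(2),r.fun)
s=observe();Y=R.from_rotvec(s["ee_rot"]).as_matrix();print(s["position"],s["force"],s["width"],np.degrees(np.arctan2(Y[1,1],Y[0,1])))
E
```

```text
['top'] [ 0.5195  0.2835 -0.2414] -13.83 -130.7583465576172
['wrist'] [ 0.521   0.2847 -0.2386] -13.67 -106.26718139648438
['side'] [ 0.5213  0.2841 -0.2213] -12.68 -143.70278930664062
['top', 'wrist', 'side'] [ 0.5207  0.2844 -0.2406] -13.78 -377.84393310546875
[0.45875849 0.02687531 0.21867182] [-0.04133388 -0.11781262 -3.51757719] 0.12683842866329678 -7.789679472860192
```

step_arm --pt "2 7 0 0 0 0" --pt "4 16 0 0 0 -0.01" --pt "5 20 0 0 0 -0.01" --pt "5 20 0 0 0 -0.01" --pt "5 20 0 0 0 -0.01" --pt "5 20 0 0 0 -0.01" --pt "5 20 0 0 0 -0.01" --pt "5 20 0 0 0 -0.01" --pt "5 20 0 0 0 -0.01" --pt "5 20 0 0 0 -0.01" --pt "5 20 0 0 0 -0.01" --pt "5 20 0 0 0 -0.01" --pt "4 18 0 0 0 -0.003" --pt "2 16 0 0 0 0" --pt "0 10 0 0 0 0" --pt "0 7 0 0 0 0" --pt "0 3 0 0 0 0" --pt "0 0 0 0 0 0" --pt "0 0 0 0 0 0"

```text
clock: 22.35
position: [0.5205, 0.3029, 0.2175]
ee_rot: [2.48, 1.927, -0.001]
force: [-0.0, -0.6, -2.7]
width: 0.131
gripper_force: 40.0
```

```bash
python3 - <<'E'
from h import *
from scipy.spatial.transform import Rotation as R
s=observe();Y=R.from_rotvec(s["ee_rot"]).as_matrix();print(s["position"],s["force"],s["width"],np.degrees(np.arctan2(Y[1,1],Y[0,1])),Y[:,2])
E
```

```text
[0.52054693 0.30293206 0.21750589] [-0.01486715 -0.56846455 -2.70280667] 0.13131153242202614 -14.305252271479148 [-1.94688078e-04 -8.54286200e-04 -9.99999616e-01]
```

step_arm --pt "0 -9 0 0 0 0.004" --pt "0 -9 0 0 0 0.004" --pt "0 0 -8 0 0 0" --pt "0 0 -14 0 0 0" --pt "0 0 -14 0 0 0" --pt "0 0 -12 0 0 0" --pt "0 0 -8 0 0 0" --pt "0 0 -3 0 0 0" --pt "0 0 0 0 0 0" --pt "0 0 0 0 0 0"

```text
clock: 23.18
position: [0.5207, 0.2859, 0.159]
ee_rot: [-2.472, -1.938, -0.001]
force: [-0.5, -0.3, -2.4]
width: 0.124
gripper_force: 40.0
```

```bash
python3 - <<'E'
from h import *; import cv2
from scipy.spatial.transform import Rotation as R
s=observe();c=cams.get_calibration("wrist");w=cams.get_image("wrist")[:,:,::-1].copy()
Y=R.from_rotvec(s["ee_rot"]).as_matrix();p=s["position"];a=np.arctan2(Y[1,1],Y[0,1]);print(p,s["force"],np.degrees(a))
def box(n,im,x,y,a,hx,hy,z,col,c=None):
    C,S=np.cos(a),np.sin(a);P=[[x+C*u*hx-S*v*hy,y+S*u*hx+C*v*hy,z] for u,v in((1,1),(1,-1),(-1,-1),(-1,1))]
    cv2.polylines(im,[proj(n,P,c).round().astype(np.int32)],True,col,1)
sd=cams.get_image("side")[:,:,::-1].copy()
for n,im,cc in(("wrist",w,c),("side",sd,None)):
    box(n,im,.5206,.2842,-.2395,.075,.095,.13,(0,0,255),cc)
    box(n,im,p[0],p[1],a,.07,.09,p[2]-.018+.014,(0,255,0),cc)
cv2.imwrite("pics/b1.png",np.hstack([w[:300,120:520],cv2.resize(sd[110:230,250:390],(350,300))]))
E
```

```text
[0.52073639 0.28594179 0.1590162 ] [-0.49474061 -0.3087763  -2.40010204] -13.813339899694629
```

View pics/b1.png

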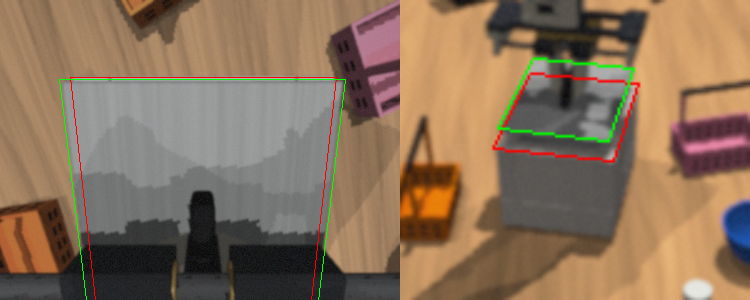

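The last picture shows the held lid filling the predicted outline in both views, and it sits centred over the red bath outline. I lower it slowly.

step_arm --pt "0 -1.5 -4 0 0 0" --pt "0 0 -4 0 0 0" --pt "0 0 -3 0 0 0" --pt "0 0 -2 0 0 0" --pt "0 0 -2 0 0 0" --pt "0 0 -2 0 0 0" --pt "0 0 0 0 0 0" --pt "0 0 0 0 0 0"

```text
clock: 23.95
position: [0.5205, 0.2843, 0.1417]
ee_rot: [2.472, 1.938, -0.0]
force: [-0.4, -0.4, -3.1]
width: 0.129
gripper_force: 40.0
```

step_arm --pt "0 0 -1 0 0 0" --pt "0 0 -1 0 0 0" --pt "0 0 -0.5 0 0 0" --pt "0 0 0 0 0 0" --pt "0 0 0 0 0 0"

```text
clock: 24.37
position: [0.5207, 0.2844, 0.1398]
ee_rot: [2.472, 1.938, 0.001]
force: [-2.3, -2.3, 5.6]
width: 0.128
gripper_force: 40.0
```

step_arm --pt "0 0 0 0 0 0" --pt "0 0 0 0 0 0" --pt "0 0 0 0 0 0" --pt "0 0 0 0 0 0" --pt "0 0 0 0 0 0" --pt "0 0 0 0 0 0" --pt "0 0 0 0 0 0" --pt "0 0 0 0 0 0" --pt "0 0 0 0 0 0" --pt "0 0 0 0 0 0" --gripper 0.6

```text
clock: 25.2
position: [0.5205, 0.2843, 0.1392]
ee_rot: [-2.472, -1.938, -0.0]
force: [-0.2, -0.1, 0.4]
width: 0.595
gripper_force: 0.0
```

step_arm --pt "0 0 3 0 0 0" --pt "0 0 8 0 0 0" --pt "0 0 12 0 0 0" --pt "0 0 16 0 0 0" --pt "0 0 20 0 0 0" --pt "0 0 20 0 0 0" --pt "0 0 20 0 0 0" --pt "0 0 20 0 0 0" --pt "0 0 20 0 0 0" --pt "0 0 20 0 0 0" --pt "0 0 0 0 0 0" --pt "0 0 0 0 0 0"

```text
clock: 26.2
position: [0.521, 0.2849, 0.3006]
ee_rot: [2.472, 1.938, 0.006]
force: [0.3, -0.4, -0.6]
width: 0.597
gripper_force: 0.0
```

```bash
python3 - <<'E'
from h import *; import cv2,pickle
from scipy.optimize import minimize
from scipy.ndimage import map_coordinates as mc
s=observe();print(s["position"],s["force"],s["width"])
c=cams.get_calibration("wrist");w=cams.get_image("wrist")
# plate-outline edge score with lid pose+height free (z of plate top must be .136)
g=cv2.GaussianBlur(cv2.cvtColor(w,cv2.COLOR_RGB2GRAY).astype(np.float32),(0,0),1.2)
G=np.minimum(np.hypot(cv2.Sobel(g,5,1,0),cv2.Sobel(g,5,0,1)),100)
t=np.linspace(-.95,.95,80);o=np.ones(80);a,b=.07,.09
L=np.r_[np.c_[a*o,b*t],np.c_[-a*o,b*t],np.c_[a*t,b*o],np.c_[a*t,-b*o]]
def cost(q):
    C,S=np.cos(q[2]),np.sin(q[2]);W=np.c_[q[0]+C*L[:,0]-S*L[:,1],q[1]+S*L[:,0]+C*L[:,1],0*L[:,0]+q[3]]
    u=proj("wrist",W,c);return -mc(G,u.T[::-1],order=1)[u[:,1]<235].mean()
x0=np.array([.5206,.2844,-.24,.136]);r=minimize(cost,x0,method="Nelder-Mead",options=dict(initial_simplex=np.vstack([x0,x0+np.diag([.004,.004,.02,.006])])))
print("lid",r.x.round(4),r.fun,cost(x0))
# bystanders and basket: change since the start in the side view
d=cv2.absdiff(cams.get_image("side")[:,:,::-1].copy(),cv2.imread("pics/side0.png")).max(2)
for n,(x0,x1,y0,y1) in dict(jars=(360,378,222,258),bowl=(378,412,190,218),brush=(378,430,246,266),hook=(285,355,270,345)).items(): print(n,d[y0:y1,x0:x1].mean())
E
```

```text
[0.52097314 0.28485776 0.30058525] [ 0.26607666 -0.35478345 -0.63013081] 0.5971484747086844
lid [ 0.5199  0.2887 -0.2406  0.1412] -78.34282684326172 -51.563755
jars 10.445987654320987
bowl 8.406512605042018
brush 10.420192307692307
hook 31.770666666666667
```

```bash
python3 - <<'E'
from h import *; import cv2
from scipy.optimize import minimize
from scipy.ndimage import map_coordinates as mc
t=np.linspace(-.95,.95,80);o=np.ones(80);a,b=.07,.09
L=np.r_[np.c_[a*o,b*t],np.c_[-a*o,b*t],np.c_[a*t,b*o],np.c_[a*t,-b*o]]
V={}
for n in("wrist","side"):
    c=cams.get_calibration(n);im=cams.get_image(n)
    g=cv2.GaussianBlur(cv2.cvtColor(im,cv2.COLOR_RGB2GRAY).astype(np.float32),(0,0),1.2)
    V[n]=(np.minimum(np.hypot(cv2.Sobel(g,5,1,0),cv2.Sobel(g,5,0,1)),100),c)
def cost(q,z,ns):
    C,S=np.cos(q[2]),np.sin(q[2]);W=np.c_[q[0]+C*L[:,0]-S*L[:,1],q[1]+S*L[:,0]+C*L[:,1],0*L[:,0]+z];r=0
    for n in ns:
        u=proj(n,W,V[n][1]);k=(u[:,1]<235);r-=mc(V[n][0],u.T[::-1],order=1)[k].mean()
    return r
x0=np.array([.5206,.2855,-.24]);S=np.vstack([x0,x0+np.diag([.005,.005,.02])])
for z in(.132,.136,.140,.144,.15):
    print(z,[(r.x.round(4).tolist(),round(r.fun,1)) for ns in(["wrist"],["wrist","side"]) for r in[minimize(cost,x0,args=(z,ns),method="Nelder-Mead",options=dict(initial_simplex=S))]])
s1=cv2.cvtColor(cams.get_image("side"),cv2.COLOR_RGB2GRAY).astype(np.float32);s0=cv2.imread("pics/side0.png",0).astype(np.float32)
for n,(x0,x1,y0,y1) in dict(jars=(355,385,217,262),bowl=(370,420,185,222),brush=(375,435,242,270),bench=(420,450,290,330)).items():
    A,B=s0[y0:y1,x0:x1],s1[y0:y1,x0:x1];print(n,cv2.phaseCorrelate(A,B,cv2.createHanningWindow(A.shape[::-1],5)),np.abs(A-B).mean())
E
```

```text
0.132 [([0.5209, 0.2853, -0.2387], np.float64(-56.9)), ([0.5209, 0.2855, -0.2407], np.float64(-98.4))]
0.136 [([0.5194, 0.2895, -0.2408], np.float64(-68.4)), ([0.5194, 0.2894, -0.2402], np.float64(-108.3))]
0.14 [([0.5199, 0.2891, -0.2408], np.float64(-77.5)), ([0.52, 0.2891, -0.2408], np.float64(-116.9))]
0.144 [([0.5206, 0.2885, -0.249], np.float64(-73.1)), ([0.5211, 0.2885, -0.2433], np.float64(-114.2))]
0.15 [([0.5215, 0.2881, -0.2408], np.float64(-83.8)), ([0.5215, 0.2881, -0.2408], np.float64(-122.4))]
jars ((-0.07150582575009956, 0.4621752193815958), 0.8333848133793583) 3.6914728
bowl ((-0.004433289605973556, 0.010229011347711037), 1.0635700117349625) 7.3525333
brush ((0.04550283519197862, 0.003973963228352417), 0.9584342246585422) 8.985733
bench ((-0.05293538068510806, 0.0221413978298024), 0.9542395504315694) 4.1100006
```

```bash
python3 -c "
from cell import job; print(job.sign_off())"
```

```text
the job is handed in; nothing more can be done
None
```

The basket, with both castings in it, hangs by its handle over both prongs of the double hook, and the lid is on the bath; I handed the job in at about 26 s, and no verdict came back. The lid touched down within about 0.3 mm of the fully-home height, but the camera check after I let go could not confirm its height. The arm never went near the jars, bowl or brush: bowl and brush show no shift, and the jars' half-pixel reading is within what the image check can resolve.

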